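Sort the anaesthesia bench into its trays

ROBOT

A 6-joint arm with a two-finger parallel gripper is mounted at the origin on the work surface; the furniture and walls round the work are solid. World frame = base frame: x ahead of the robot, y to its left, z up, the work surface at z = 0. Lengths are in m, angles in degrees, forces in N, time in s.
With the tool pointing down it reaches from about 0.4 to 0.825 m from the base axis. Payload 7 kg.
Tool frame: the origin (TCP) lies midway between the tips of the shut fingers; the grasp point (between the pads) lies ctrl.tcp_to_grasp behind it (ctrl.tcp_to_grasp is the distance from the TCP to the grasp point, in m); z points along the fingers, y is the line along which they close (so a half turn about z gives the same grasp; the last joint's range is limited). The gripper opens to 88 mm and grips with 3 to 60 N. Pads are 19 mm wide; open, the fingers measure 130 mm over their backs; the gripper's body (78 mm by 193 mm) begins 47 mm behind the grasp point.
Start: joints at [89.559, 20.546, 0.682, 0, -70.136, -16.507], TCP at [0.197, 0.646, 0.198] pointing down, gripper open.
Joint ranges: [-176.03, 176.03], [-82.01, 121.73], [-58.28, 71.71], [-173.87, 95.51], [-174.79, -0.11], [-173.66, 173.66]. Speed limits (degrees/s): [136.94, 136.94, 172.46, 180, 180, 180].

INTERFACE

Orientations are given as [roll, pitch, yaw] about the fixed x, y, z axes, in that order (R = Rz(yaw) Ry(pitch) Rx(roll)).
In Python, from plant import ctrl, imaging, close_job gives the robot as it stands.
- The arm moves only by the shell command python3 -m crank 'ROWS'. ROWS is JSON, a list of rows, each a list of 3 entries, a list of its own where there are three numbers: the shift along the world's x, y, z in m, then the turn, a rotation vector about the world's x, y, z in degrees, then the opening, from -1 (shut) to 1 (fully open), so that 0 is half open. A call has 1 to 12 rows; each row shifts and turns the commanded pose from where the row before left it; what a row does not reach is not made up. A row lasts 1/10 s, in which the tool goes at most 50 mm and 8.59 degrees, less where a joint would pass 70% of its speed; a pose out of reach is approached as far as the arm can. A call is refused whole if a number of a shift passes 0.05 or a number of a turn 8.59, either way. A call with a gripper value outside its range is refused whole. The fingers move at their own pace and stop on an object; the grip force is fixed at half the most. Time passes only in rows, so rows that do not move let the fingers close. It gives the time, the measured TCP pose, the force, the opening and the grip force at its end, in the units of the state.
- ctrl.get_obs(): the state, without advancing time (a new reading comes with each control period).
- imaging.snapshot(name): name is "scene" or "top" or "wrist"; returns (picture, depth): 480x640x3 uint8, blue, green, red; 480x640 float32, m along the optical axis (not along the pixel's ray), 0 where there is no reading.
- imaging.camera_model(name): a dict with "mtx" (3x3 intrinsics, pixels), "R" (3x3) and "t" (3): a world point X has camera coordinates R X + t. Camera axes: x right, y down, z forward; pixel columns grow to the right and rows downward; lengths in m; the calibration is good to about 2 mm. A picture is of the moment at which its call begins: read the wrist's pose just before it. camera_model takes no time and is no camera call; for the wrist camera it gives the pose at the moment of the call.
- close_job(): hands the job in; it is judged then, once.
The state is a dict: "clock": time; "joint_pos": joint angles; "qvel": joint speeds; "tau": joint torques, N m; "tool_pos": TCP position; "orientation": TCP orientation; "force": force on the tool from outside, world axes, zero at the start; "moment": the same for the moment, N m; "opening": finger opening in m; "gripper_force": force on a finger pad.
Only numpy, scipy, OpenCV 4.12 (cv2) and the standard library are available. Lean on these libraries where they do the work, as an engineer would, in place of code of your own. Each camera call takes 0.05 s, during which the arm holds its last target. There are 200 camera calls.

TASK

Sort what was left on the bench into the trays, everything standing upright on its foot: the two vials go in the blue tray, each in the bay whose floor has the colour of its own cap; the two nose cones in the black tray, one to a bay; the brown eye-drop bottle in the red tray. Leave the timer and the lilac hose reducer standing where they are.

Things in the scene. Friction and masses are not known exactly. Their poses are not given: they have to be found in the camera images.
- orange_vial_centre (a point): Small upright white injection vial with an ORANGE flip cap and red band, 22 mm diameter, 47 mm tall, graspable round its body up to 38 mm above its foot (the cap above that gives no grip). The point is its centre, 23.5 mm above its foot; z up along its axis.
- green_vial_centre (a point): Small upright cream injection vial with a GREEN cap and green band, 22 mm diameter, 47 mm tall, graspable round its body up to 38 mm above its foot. The point is its centre, 23.5 mm above its foot; z up along its axis.
- big_cone_centre (a point): Larger, off-white nose cone (bell-shaped, blue band near the top), standing on its wide end: 43 mm diameter at the foot, tapering evenly under the fingers to a spigot about 22 mm across at the top, 63 mm tall, 16 g. The point is its centre, 31.5 mm above its foot; z up along its axis.
- small_cone_centre (a point): Smaller, light-blue nose cone (bell-shaped, blue band near the top), standing on its wide end: 34 mm diameter at the foot, tapering evenly under the fingers to a spigot about 18 mm across at the top, 49 mm tall, 10 g. The point is its centre, 24.5 mm above its foot; z up along its axis.
- drop_bottle_centre (a point): Upright brown eye-drop bottle with a black dropper cap and a pale label: body 33 mm diameter up to about 60 mm, cap narrower above, 102 mm tall (a much larger brown bottle without a dropper stands at the back and is not meant). The point is its centre, 51 mm above its foot; z up along its axis.
- vial_tray: Fixed shallow BLUE tray with two square bays side by side along its own y. Each bay is 64 mm square inside, walls 4 mm thick and 14 mm high above the bench, floor 3 mm thick. Bay centres at y = +34 mm (ORANGE floor mat) and y = -34 mm (GREEN floor mat), x = 0. Outside 72 x 140 mm. Origin at the centre of its underside, on the bench; z up.
- cone_tray: Fixed shallow BLACK tray with two square bays with plain grey floor mats, side by side along its own y. Each bay is 64 mm square inside, walls 4 mm thick and 14 mm high above the bench, floor 3 mm thick. Bay centres at y = +34 mm and y = -34 mm, x = 0. Outside 72 x 140 mm. Origin at the centre of its underside, on the bench; z up.
- drops_tray: Fixed shallow RED tray with a single square bay. Each bay is 64 mm square inside, walls 4 mm thick and 14 mm high above the bench, floor 3 mm thick. Bay centre at its origin. Outside 72 x 72 mm. Origin at the centre of its underside, on the bench; z up.
- timer_centre (a point): White digital timer standing on its foot, 66 x 62 mm, 64 mm tall: a bystander, to be left where it stands. The point is 32 mm above the middle of its foot.
- reducer_centre (a point): Lilac stepped hose reducer standing on its wide end, 26 mm diameter, 40 mm tall: a bystander, to be left where it stands. The point is its centre, 20 mm above its foot.
Not all that is in view belongs to the job. Leave any purple look-alike of the part that bears big_cone_centre alone.

How it is judged:
By the outcome, as a careful person would: the job done as asked, in the order asked, and still so for the second after the job is handed in, with the robot touching nothing.
It also fails if it takes over 120 s, if anything falls off the work surface, if the arm or the gripper's body presses on something with over 40 N, if the wrist force passes 120 N, or if a joint passes its speed limit or range.

## Working session

There is one attempt and no reset: what is moved stays moved. The work goes in short steps, Python scripts to look and compute and a shell command to move; the robot and the scene stay as the last step left them, time stands still between calls to the robot, and variables do not carry over. Pictures are saved under pics/ and viewed, at most 14 in all, crops included, and the job is handed in when it is done.

```bash
ls; mkdir -p pics
python3 - <<'E'
from plant import ctrl, imaging
import cv2,numpy as np
print(ctrl.get_obs(), ctrl.tcp_to_grasp)
for n in ("scene","top"):
    im,d=imaging.snapshot(n); cv2.imwrite(f"pics/{n}0.png",im); np.savez(f"{n}0.npz",im=im,d=d,**imaging.camera_model(n))
    m=imaging.camera_model(n);print(n,m["mtx"],-m["R"].T@m["t"],m["R"])
E
```

```text
pics
{'clock': 0.0, 'joint_pos': array([ 8.95571677e+01,  2.05908140e+01,  6.36011066e-01, -2.02907572e-02,
       -7.01367209e+01, -1.65038989e+01]), 'qvel': array([ 0.04876153, -0.1147617 , -0.0194335 ,  0.0580236 ,  0.04139993,
       -0.00867278]), 'tau': array([-5.49513861e-04, -5.82722712e+01,  2.93054509e+01,  6.99699238e+00,
        6.88879634e-03, -1.81404466e-04]), 'tool_pos': array([0.19665699, 0.6451715 , 0.1975462 ]), 'orientation': array([ 1.79906828e+02, -7.71368268e-03, -1.69536345e+01]), 'force': array([ 0.92391792, -0.93369861, -0.79270708]), 'moment': array([-9.07993595e-05,  8.79375638e-03,  2.18664941e-02]), 'gripper_force': 0.0, 'opening': 0.08737084917265173} 0.0188
scene [[498.28333638   0.         321.32137274]
 [  0.         498.28333638 232.79268315]
 [  0.           0.           1.        ]] [-0.16679738  0.44609721  0.62253223] [[-5.69196635e-01 -8.22201352e-01  3.57291566e-04]
 [-4.71968141e-01  3.26379985e-01 -8.18976299e-01]
 [ 6.73246808e-01 -4.66327184e-01 -5.73827233e-01]]
top [[457.12235751   0.         325.29527868]
 [  0.         457.12235751 241.97316174]
 [  0.           0.           1.        ]] [0.39640567 0.0058869  1.07663857] [[-0.00144263 -0.9997     -0.02445055]
 [-0.99552147  0.00374692 -0.09446142]
 [ 0.0945247   0.02420477 -0.99522822]]
```

View pics/scene0.png

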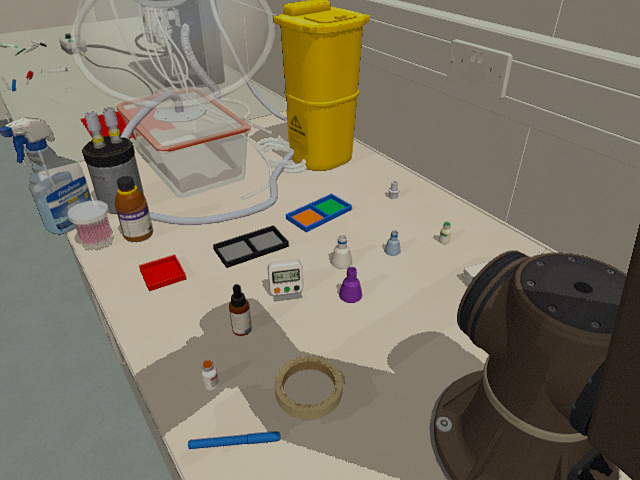

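View pics/top0.png

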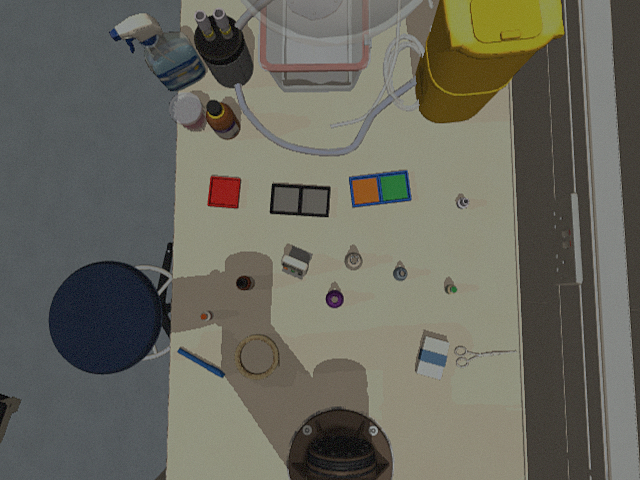

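Top view: candidates are the orange vial (206,316), drop bottle (245,283), timer (296,260), off-white cone (353,259), purple look-alike (335,298), light-blue cone (400,272), green vial (451,289) and reducer (462,201). Trays are red (225,192), black (300,200) and blue (380,188). In the scene view the same things are at (209,375), (240,312), (285,280), (342,252), (350,285), (393,243), (445,232) and (393,190).

```bash
cat > h.py <<'E'
import numpy as np, cv2
from scipy.optimize import least_squares
def cloud(im,d,M,roi=None):
    v,u=np.nonzero(d>0); z=d[v,u]; K=M["mtx"]
    P=np.c_[(u-K[0,2])/K[0,0]*z,(v-K[1,2])/K[1,1]*z,z]
    return (P-M["t"])@M["R"], im[v,u].astype(int), np.c_[u,v]
def ray(M,uv,h):
    p=cv2.undistortPoints(np.float32(uv).reshape(-1,1,2),M["mtx"],None).reshape(-1,2)
    D=np.c_[p,np.ones(len(p))]@M["R"]; C=-M["R"].T@M["t"]
    return C+D*((h-C[2])/D[:,2])[:,None]
def circ(P):
    f=lambda q:np.hypot(P[:,0]-q[0],P[:,1]-q[1])-q[2]
    return least_squares(f,[*P[:,:2].mean(0),.012],loss="soft_l1",f_scale=.001).x
E
python3 - <<'E'
from h import *
import cv2
seeds={"orange":(206,316),"drop":(245,283),"timer":(296,260),"big":(353,259),"purple":(335,298),"small":(400,272),"green":(451,289),"reducer":(462,201)}
D={n:dict(np.load(n+"0.npz")) for n in("top","scene")}
C={n:cloud(D[n]["im"],D[n]["d"],D[n]) for n in D}
for n in C:
    P=C[n][0];s=(abs(P[:,2])<.01)&(P[:,0]>.3)&(P[:,0]<.7)&(abs(P[:,1])<.3);print(n,"bench z",np.median(P[s,2]))
for k,s in seeds.items():
    c=ray(D["top"],[s],.03)[0][:2]
    for n in C:
        P=C[n][0]; q=P[(np.hypot(*(P[:,:2]-c).T)<.04)&(P[:,2]>.008)]
        print(k,n,len(q),"top z %.3f"%q[:,2].max(),"mean",q[:,:2].mean(0).round(4),"lo",q.min(0)[:2].round(3),"hi",q.max(0)[:2].round(3),"circ",circ(q[q[:,2]<.035]).round(4) if (q[:,2]<.035).sum()>8 else "")
# trays: outer contours in both views, rays on rim plane; heights from depth
for n in D:
    hsv=cv2.cvtColor(D[n]["im"],cv2.COLOR_BGR2HSV)
    for k,(lo,hi),roi in [("red",((0,180,60),(8,255,255)),{"top":(190,160,260,220),"scene":(125,245,200,300)}),("orange",((8,150,60),(22,255,255)),{"top":(340,160,420,220),"scene":(270,185,360,235)}),("green",((50,100,40),(85,255,255)),{"top":(340,160,420,220),"scene":(270,185,360,235)}),("blue",((100,120,40),(125,255,255)),{"top":(340,160,420,220),"scene":(270,185,360,235)}),("black",((0,0,0),(180,255,60)),{"top":(260,170,340,230),"scene":(205,215,295,275)})]:
        m=cv2.inRange(hsv,np.array(lo),np.array(hi)); x0,y0,x1,y1=roi[n]; mm=np.zeros_like(m);mm[y0:y1,x0:x1]=m[y0:y1,x0:x1]
        cs=cv2.findContours(mm,cv2.RETR_EXTERNAL,cv2.CHAIN_APPROX_NONE)[0]
        c=max(cs,key=cv2.contourArea).reshape(-1,2)
        h=.003 if k in("orange","green") else .014
        w=ray(D[n],c,h)[:,:2]; r=cv2.minAreaRect(np.float32(w*1000)); 
        pz=C[n][0]; uv=C[n][2]; sel=mm[uv[:,1],uv[:,0]]>0
        print(n,k,"rect mm",np.round(r[0],1),np.round(r[1],1),round(r[2],1),"z pct",np.percentile(pz[sel,2],[10,50,90]).round(4))
E
```

```text
top bench z -0.0008961368898892771
scene bench z 0.0016222159014833907
orange top 95 top z 0.050 mean [0.3293 0.3012] lo [0.318 0.293] hi [0.339 0.311] circ [0.3284 0.3049 0.0098]
orange scene 346 top z 0.050 mean [0.3233 0.3072] lo [0.317 0.295] hi [0.336 0.317] circ [0.3286 0.3057 0.0102]
drop top 225 top z 0.101 mean [0.4037 0.2089] lo [0.388 0.197] hi [0.42  0.231] circ [0.4038 0.2152 0.0171]
drop scene 816 top z 0.103 mean [0.3949 0.2189] lo [0.386 0.199] hi [0.415 0.233] circ [0.4044 0.2152 0.0166]
timer top 355 top z 0.068 mean [0.4435 0.1004] lo [0.42 0.07] hi [0.466 0.133] circ [0.5031 0.0776 0.0788]
timer scene 1101 top z 0.067 mean [0.4386 0.1059] lo [0.421 0.071] hi [0.467 0.135] circ [0.6093 0.0317 0.1914]
big top 213 top z 0.063 mean [ 0.4536 -0.0325] lo [ 0.434 -0.054] hi [ 0.474 -0.014] circ [ 0.4545 -0.0333  0.0169]
big scene 446 top z 0.066 mean [ 0.4475 -0.0273] lo [ 0.433 -0.049] hi [ 0.468 -0.011] circ [ 0.455  -0.0332  0.0178]
purple top 217 top z 0.064 mean [0.3674 0.0109] lo [ 0.347 -0.009] hi [0.386 0.03 ] circ [0.3666 0.0109 0.0169]
purple scene 528 top z 0.
[... 903 characters left out ...]
20.3 -63. ] [55.9 55.5] 6.5 z pct [-0.0003  0.0021  0.0046]
top green rect mm [ 628.4 -130.5] [57.5 57.5] 7.0 z pct [-0.0002  0.0022  0.0048]
top blue rect mm [623.9 -96.3] [ 71.7 138.6] 6.6 z pct [0.0011 0.0101 0.014 ]
top black rect mm [597.6  92.5] [138.2  72. ] 86.1 z pct [0.0002 0.0083 0.014 ]
scene red rect mm [613.9 276.2] [71.9 84.9] 85.0 z pct [0.0038 0.006  0.0151]
scene orange rect mm [629.3 -67. ] [47.2 49.7] 6.6 z pct [0.0039 0.0055 0.0068]
scene green rect mm [ 638.  -135.5] [48.4 49.9] 5.9 z pct [0.0038 0.0052 0.0067]
scene blue rect mm [619.7 -91.9] [ 83.2 148.8] 6.5 z pct [0.0047 0.0103 0.0156]
scene black rect mm [593.3  96. ] [142.4  84.8] 86.1 z pct [0.0047 0.0104 0.0156]
```

Run:
```python
import cv2,numpy as np
from plant import ctrl,imaging
M=imaging.camera_model("wrist");o=ctrl.get_obs();im,d=imaging.snapshot("wrist")
t=dict(np.load("top0.npz"))["im"];s=dict(np.load("scene0.npz"))["im"]
a=cv2.resize(t[230:320,190:480],(800,248),interpolation=2);b=cv2.resize(s[180:320,200:480],(700,350),interpolation=2);b=cv2.copyMakeBorder(b,0,0,0,100,0)
cv2.imwrite("pics/crop1.png",np.vstack([a,b]));cv2.imwrite("pics/w0.png",im)
print(M,np.unique(d>0,return_counts=True))
```

```text
{'mtx': array([[371.39062026,   0.        , 322.39079372],
       [  0.        , 371.39062026, 236.72466763],
       [  0.        ,   0.        ,   1.        ]]), 'R': array([[-0.2918679 , -0.95645564,  0.00239451],
       [-0.91165574,  0.27895246,  0.30177697],
       [-0.28930424,  0.08589604, -0.95337554]]), 't': array([ 0.67467392, -0.03860864,  0.39263448])} (array([False,  True]), array([  1206, 305994]))
```

View pics/crop1.png

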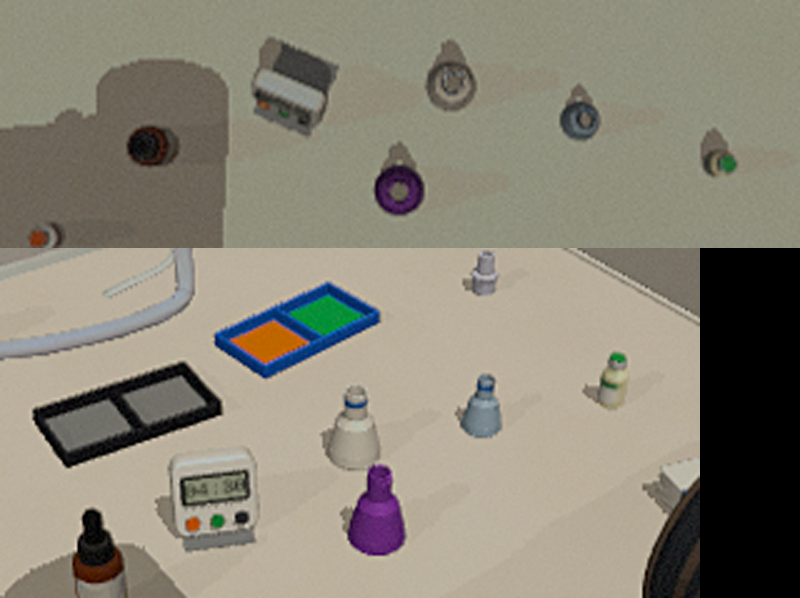

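View pics/w0.png

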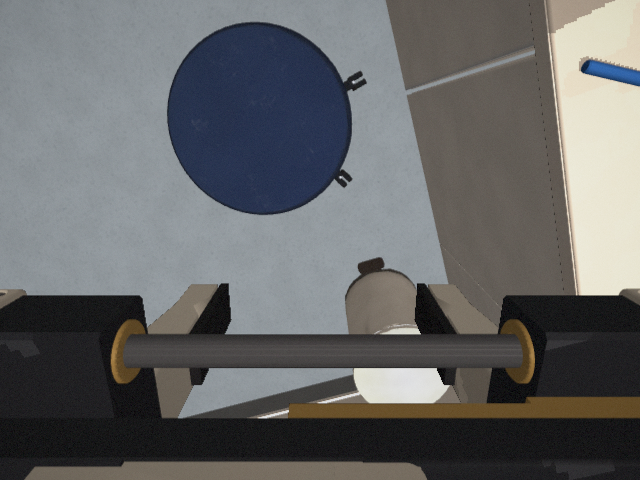

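Crop and wide view compared for the big cone: off-white at scene (342,252), crop (353,425), versus the purple one at scene (350,285). The off-white one has the blue band, so it is the one meant, and purple is left alone. For the bottle, the brown one with a black dropper at scene (240,312) fits; the big one at (131,210) does not. The wrist view shows only the floor and the stool so far.

Two-view centres agree to within 1 mm, and heights match the text. First I go above the orange vial.

```bash
python3 -m crank '[[[0.0146,-0.0378,0],[0,0,-8.1],1],[[0.0146,-0.0378,0],[0,0,-8.1],1],[[0.0146,-0.0378,0],[0,0,-8.1],1],[[0.0146,-0.0378,0],[0,0,-8.1],1],[[0.0146,-0.0378,0],[0,0,-8.1],1],[[0.0146,-0.0378,0],[0,0,-8.1],1],[[0.0146,-0.0378,0],[0,0,-8.1],1],[[0.0146,-0.0378,0],[0,0,-8.1],1],[[0.0146,-0.0378,0],[0,0,-8.1],1],[[0,0,0],[0,0,0],1],[[0,0,0],[0,0,0],1]]'
cat > look.py <<'E'
import sys; from h import *; from plant import ctrl,imaging
# look.py cam cx cy [r zmin zmax png]
n,cx,cy=sys.argv[1],*map(float,sys.argv[2:4]); r,z0,z1=map(float,(sys.argv[4:7] or (.03,.01,.035)))
o=ctrl.get_obs(); M=imaging.camera_model(n); im,d=imaging.snapshot(n); P,_,_=cloud(im,d,M)
if len(sys.argv)>7: cv2.imwrite("pics/"+sys.argv[7],im)
s=np.hypot(P[:,0]-cx,P[:,1]-cy)<r; q=P[s&(P[:,2]>z0)&(P[:,2]<z1)]
print("t",o["clock"],"tcp",o["tool_pos"].round(4),"rpy",o["orientation"].round(1),"n",len(q),"topz",P[s,2].max().round(4),"bench",np.median(P[(abs(P[:,2])<.006)][:,2]).round(4))
if len(q)>8: print("circ",circ(q).round(4),"lo",q.min(0).round(4),"hi",q.max(0).round(4))
E
python3 look.py wrist .3285 .3053 .03 .01 .035 w1.png
```

```text
clock: 1.25
tool_pos: [0.3285, 0.3048, 0.1988]
orientation: [-180.0, 0.0, -89.9]
force: [-0.0, 1.2, -0.5]
opening: 0.0874
gripper_force: 0.0
t 1.25 tcp [0.3285 0.3048 0.1988] rpy [-180.     0.   -89.9] n 233 topz 0.3411 bench 0.0004
circ [0.3281 0.3056 0.0099] lo [0.3178 0.2947 0.0103] hi [0.3389 0.3142 0.0349]
```

View pics/w1.png

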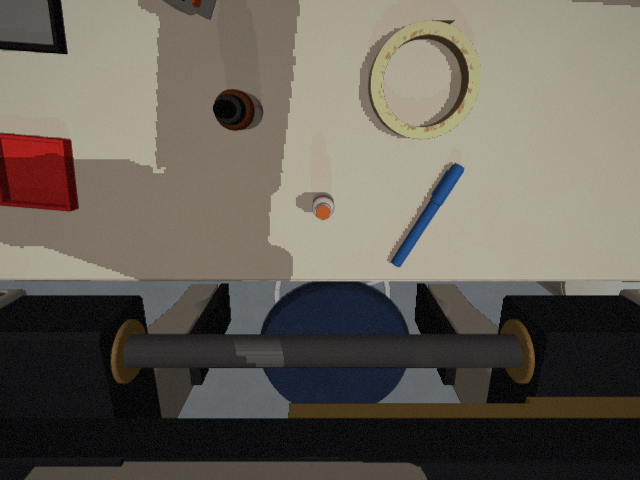

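The wrist view shows the orange-capped vial at (323,208), centred between the fingers. Its fit agrees with the other two views.

```bash
python3 -m crank '[[[0,0.0007,-0.04],[0,0,0],1],[[0,0,-0.04],[0,0,0],1],[[0,0,-0.04],[0,0,0],1],[[0,0,-0.04],[0,0,0],1],[[0,0,-0.0256],[0,0,0],1],[[0,0,0],[0,0,0],1],[[0,0,0],[0,0,0],-1],[[0,0,0],[0,0,0],-1],[[0,0,0],[0,0,0],-1],[[0,0,0],[0,0,0],-1],[[0,0,0],[0,0,0],-1],[[0,0,0],[0,0,0],-1]]'
```

```text
clock: 2.5
tool_pos: [0.3283, 0.3064, 0.0133]
orientation: [-180.0, 0.0, -89.9]
force: [-0.6, -0.0, 0.4]
opening: 0.0452
gripper_force: 0.0
```

```bash
python3 -m crank '[[[0,0,0],[0,0,0],-1],[[0,0,0],[0,0,0],-1],[[0,0,0],[0,0,0],-1],[[0,0,0],[0,0,0],-1],[[0,0,0],[0,0,0],-1],[[0,0,0.02],[0,0,0],-1],[[0,0,0.04],[0,0,0],-1],[[0,0,0.04],[0,0,0],-1]]'
```

```text
clock: 3.3
tool_pos: [0.3279, 0.3054, 0.1136]
orientation: [180.0, -0.1, -89.8]
force: [1.6, 1.9, -0.1]
opening: 0.0005
gripper_force: 0.0
```

The grip came up empty, so I look.

```bash
python3 look.py wrist .3285 .3053 .04 .01 .035 w2.png; python3 look.py scene .3285 .3053 .04 .01 .035 s2.png; python3 -c "
import cv2,numpy as np
a=cv2.imread('pics/w2.png');b=cv2.imread('pics/s2.png')[300:460,130:330]
cv2.imwrite('pics/m2.png',np.hstack([cv2.resize(a,(480,360)),cv2.resize(b,(320,256))[:].copy() if 0 else cv2.copyMakeBorder(cv2.resize(b,(320,256)),0,104,0,0,0)]))"
```

```text
t 3.3 tcp [0.3279 0.3054 0.1136] rpy [ 1.80e+02 -1.00e-01 -8.98e+01] n 435 topz 0.2557 bench 0.0004
circ [0.3281 0.3055 0.0098] lo [0.3174 0.2947 0.0101] hi [0.3389 0.3126 0.0349]
t 3.35 tcp [0.3302 0.3088 0.1204] rpy [-179.7    0.4  -89.8] n 209 topz 0.3338 bench 0.0014
circ [0.3282 0.3058 0.0099] lo [0.3166 0.2949 0.01  ] hi [0.333  0.3168 0.035 ]
```

View pics/m2.png

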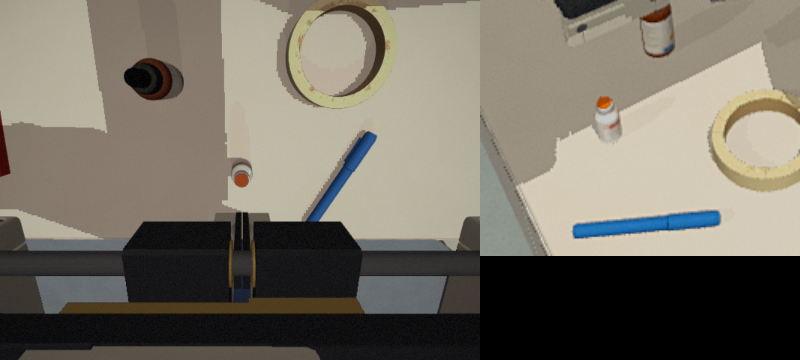

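Run:
```python
from h import *; from plant import ctrl,imaging
o=ctrl.get_obs();print(o["tool_pos"],o["joint_pos"].round(2),o["clock"])
for n in("wrist","scene","top"):
    M=imaging.camera_model(n); print(n,"cam",(-M["R"].T@M["t"]).round(4))
    for dz in(0,.0188,.1):
        X=M["R"]@(o["tool_pos"]+[0,0,dz])+M["t"];p=M["mtx"]@X;print(dz,(p/p[2])[:2].round(1),X[2].round(3))
im,d=imaging.snapshot("scene");cv2.imwrite("pics/s3.png",im)
M=imaging.camera_model("wrist");im,d=imaging.snapshot("wrist");P,_,uv=cloud(im,d,M)
for v in range(420,470,4)if 0 else range(400,480,10):
    s=(uv[:,0]==322)&(uv[:,1]==v);print(v,P[s].round(3))
for v in range(280,400,10):
    s=(uv[:,0]==322)&(uv[:,1]==v);print(v,P[s].round(3))
```

```text
[0.32999575 0.30919224 0.11790128] [ 68.31   3.13 -33.37   0.1  -53.   -68.16] 3.4
wrist cam [0.3296 0.2265 0.304 ]
0 [322.5 275.8] 0.203
0.0188 [322.3 291.3] 0.185
0.1 [321.1 417. ] 0.107
scene cam [-0.1668  0.4461  0.6225]
0 [197.9 330. ] 0.688
0.0188 [195.9 320.2] 0.677
0.1 [186.7 274.1] 0.63
top cam [0.3964 0.0059 1.0766]
0 [191.5 317.5] 0.955
0.0188 [188.6 318.1] 0.937
0.1 [174.6 321.2] 0.856
400 [[ 0.329  0.794 -0.34 ]]
410 [[0.329 0.285 0.237]]
420 [[0.329 0.282 0.244]]
430 [[0.329 0.282 0.246]]
440 [[0.329 0.283 0.247]]
450 [[0.329 0.282 0.25 ]]
460 [[0.329 0.284 0.251]]
470 [[0.329 0.282 0.254]]
280 [[0.329 0.362 0.002]]
290 [[0.329 0.372 0.001]]
300 [[0.329 0.382 0.001]]
310 [[0.329 0.392 0.001]]
320 [[ 0.33   0.604 -0.342]]
330 [[ 0.33   0.624 -0.338]]
340 [[0.329 0.277 0.225]]
350 [[0.329 0.278 0.226]]
360 [[0.329 0.281 0.227]]
370 [[ 0.33   0.72  -0.341]]
380 [[ 0.33   0.743 -0.34 ]]
390 [[ 0.33   0.771 -0.342]]
```

View pics/s3.png

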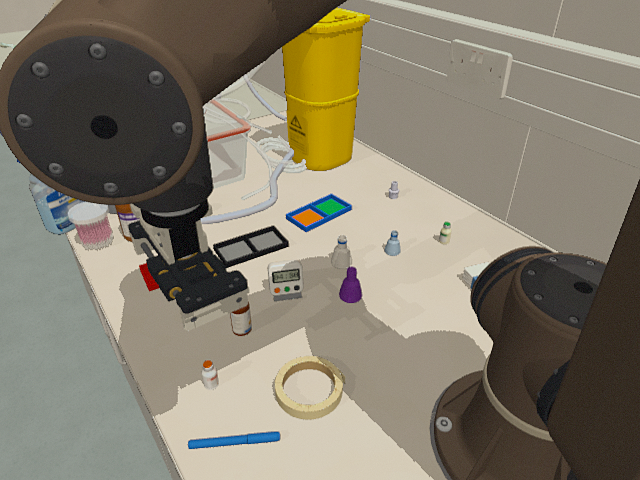

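The scene view shows the gripper at about (198,326), where the TCP projects, and the vial still upright at (209,375). I'll open, go back down and watch the closing in steps.

```bash
python3 -m crank '[[[0,0,0],[0,0,0],1],[[0,0,0],[0,0,0],1],[[0,0,0],[0,0,0],1],[[0,0,0],[0,0,0],1],[[0,0,0],[0,0,0],0],[[0,0,0],[0,0,0],0]]'; python3 -m crank '[[[0,0,-0.025],[0,0,0],0],[[0,0,-0.025],[0,0,0],0],[[0,0,-0.025],[0,0,0],0],[[0,0,-0.025],[0,0,0],0],[[0,0,0],[0,0,0],0],[[0,0,0],[0,0,0],0]]'; python3 look.py wrist .3285 .3053 .04 .01 .035 w3.png;python3 look.py scene .3285 .3053 .04 .01 .035 s4.png; python3 -c "
import cv2,numpy as np
a=cv2.imread('pics/w3.png');b=cv2.imread('pics/s4.png')[300:460,130:330]
cv2.imwrite('pics/m3.png',np.hstack([cv2.resize(a,(480,360)),cv2.copyMakeBorder(cv2.resize(b,(320,256)),0,104,0,0,0)]))"
```

```text
clock: 4.1
tool_pos: [0.3282, 0.3061, 0.1127]
orientation: [180.0, -0.0, -89.8]
force: [0.5, -0.2, 0.4]
opening: 0.041
gripper_force: 0.0
clock: 4.7
tool_pos: [0.3283, 0.306, 0.0131]
orientation: [180.0, -0.1, -89.8]
force: [0.2, 0.6, 0.2]
opening: 0.0442
gripper_force: 0.0
t 4.7 tcp [0.3283 0.306  0.0131] rpy [ 1.80e+02 -1.00e-01 -8.98e+01] n 1185 topz 0.155 bench 0.0004
circ [0.3282 0.3054 0.0097] lo [0.3173 0.2945 0.0101] hi [0.3391 0.3113 0.035 ]
t 4.75 tcp [0.3285 0.3067 0.0137] rpy [-180.     0.   -89.8] n 3 topz 0.4863 bench 0.0014
```

View pics/m3.png

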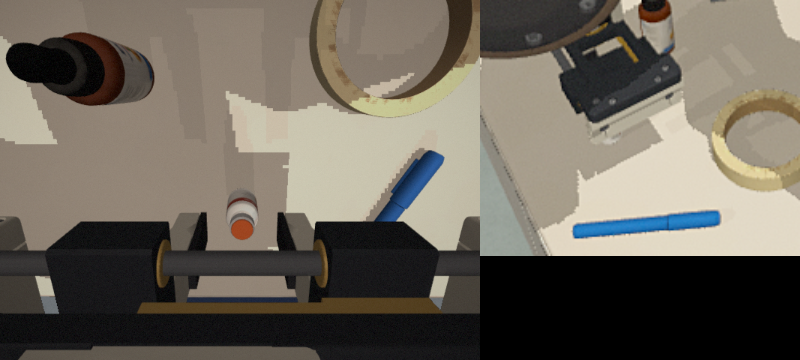

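The vial at (242,215) in the mosaic stands between the half-open fingers. Now I close and read.

```bash
python3 -m crank '[[[0,0,0],[0,0,0],-1],[[0,0,0],[0,0,0],-1],[[0,0,0],[0,0,0],-1]]'; python3 -m crank '[[[0,0,0],[0,0,0],-1],[[0,0,0],[0,0,0],-1]]';python3 -m crank '[[[0,0,0],[0,0,0],-1],[[0,0,0],[0,0,0],-1]]'
```

```text
clock: 5.1
tool_pos: [0.3283, 0.3065, 0.0135]
orientation: [-180.0, 0.1, -89.8]
force: [-1.0, 0.7, 0.1]
opening: 0.0254
gripper_force: 0.0
clock: 5.3
tool_pos: [0.3282, 0.3062, 0.013]
orientation: [-180.0, 0.0, -89.8]
force: [-0.1, -0.7, 0.2]
opening: 0.0091
gripper_force: 0.0
clock: 5.5
tool_pos: [0.3282, 0.3061, 0.0128]
orientation: [180.0, -0.0, -89.8]
force: [0.0, -0.4, -0.1]
opening: 0.001
gripper_force: 0.0
```

```bash
python3 look.py wrist .3285 .3053 .04 .01 .035 w4.png
python3 - <<'E'
from h import *; from plant import ctrl,imaging
n="wrist";M=imaging.camera_model(n);o=ctrl.get_obs();im,d=imaging.snapshot(n)
for X in (o["tool_pos"],o["tool_pos"]+[0,0,.0188],[.3283,.3055,.0],[.3283,.3055,.047]):
    p=M["mtx"]@(M["R"]@np.array(X)+M["t"]);c=tuple(int(v) for v in(p/p[2])[:2]);print(c);cv2.drawMarker(im,c,(0,255,0),1,12,1)
cv2.imwrite("pics/w5.png",im)
P,_,uv=cloud(im,d,M); s=(P[:,2]>.01)&(P[:,2]<.12)&(np.hypot(P[:,0]-.328,P[:,1]-.306)<.05);q=P[s]
print(q.min(0),q.max(0))
for z in(.02,.03,.04,.05,.06,.07,.08): 
    b=q[abs(q[:,2]-z)<.005]; print(z,len(b),b.min(0).round(4) if len(b) else'',b.max(0).round(4) if len(b) else'')
E
```

```text
t 5.5 tcp [0.3282 0.3061 0.0128] rpy [180.   -0.  -89.8] n 951 topz 0.155 bench 0.0004
circ [0.3282 0.3067 0.0109] lo [0.3175 0.2946 0.01  ] hi [0.339  0.3041 0.035 ]
(322, 275)
(322, 291)
(322, 265)
(322, 304)
[0.29504591 0.26718486 0.01001996] [0.36115708 0.31859837 0.11999832]
0.02 273 [0.3175 0.2947 0.0151] [0.339  0.3046 0.025 ]
0.03 556 [0.3177 0.2947 0.025 ] [0.3386 0.3031 0.035 ]
0.04 85 [0.3236 0.2965 0.0351] [0.3323 0.3009 0.045 ]
0.05 708 [0.3123 0.2946 0.0451] [0.3443 0.3133 0.055 ]
0.06 490 [0.3123 0.2946 0.055 ] [0.3441 0.3035 0.065 ]
0.07 280 [0.3226 0.2951 0.065 ] [0.3338 0.2978 0.075 ]
0.08 319 [0.3228 0.2949 0.075 ] [0.3336 0.2983 0.085 ]
```

View pics/w5.png

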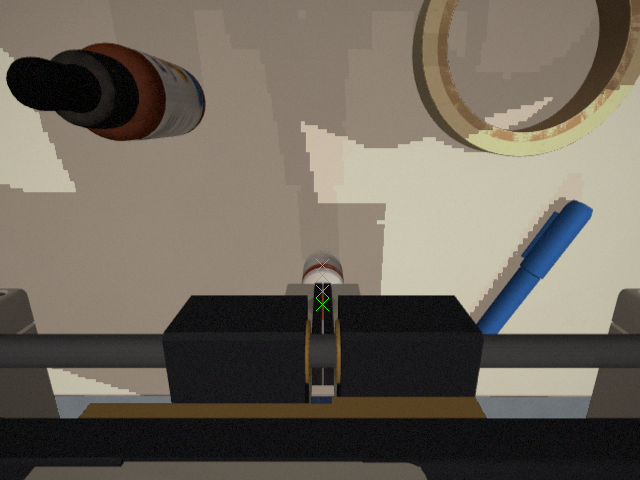

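Run:
```python
from h import *; from plant import ctrl,imaging
print(ctrl.get_obs()["tool_pos"])
for n in("wrist","scene"):
    M=imaging.camera_model(n);im,d=imaging.snapshot(n);P,C,uv=cloud(im,d,M)
    if n=="scene": cv2.imwrite("pics/s6.png",cv2.resize(im[220:420,90:330],(720,600),interpolation=2))
    s=(abs(P[:,0]-.328)<.07)&(abs(P[:,1]-.306)<.035)&(P[:,2]>.006)&(P[:,2]<.2);q=P[s]
    for x in np.arange(.26,.4,.01):
        b=q[abs(q[:,0]-x)<.005]
        if len(b): i=b[:,2].argmin();print(n,round(x,3),len(b),"lowest",b[i].round(4),"median",np.median(b,0).round(4))
    if n=="wrist":
        for v in range(250,345,6): print(v,[P[(uv[:,0]==u)&(uv[:,1]==v)].round(3).tolist() for u in(295,322,350)])
```

```text
[0.32815361 0.30611126 0.01280519]
wrist 0.26 991 lowest [0.2597 0.2754 0.119 ] median [0.2614 0.2765 0.1241]
wrist 0.27 2892 lowest [0.2721 0.2755 0.119 ] median [0.2716 0.2805 0.1398]
wrist 0.28 4817 lowest [0.2794 0.2759 0.1188] median [0.28   0.2811 0.1448]
wrist 0.29 4439 lowest [0.2859 0.2756 0.1193] median [0.2896 0.2813 0.1455]
wrist 0.3 6673 lowest [0.3016 0.2755 0.1291] median [0.3    0.2814 0.1403]
wrist 0.31 6651 lowest [0.3144 0.296  0.0453] median [0.31   0.2813 0.1397]
wrist 0.32 7745 lowest [0.3206 0.2983 0.006 ] median [0.3204 0.2813 0.1347]
wrist 0.33 8346 lowest [0.3273 0.2953 0.0063] median [0.3302 0.2816 0.132 ]
wrist 0.34 7066 lowest [0.3351 0.2977 0.0063] median [0.3399 0.2812 0.1366]
wrist 0.35 6641 lowest [0.346  0.2867 0.1291] median [0.35   0.2815 0.1403]
wrist 0.36 6034 lowest [0.3641 0.2794 0.1275] median [0.3595 0.2816 0.1421]
wrist 0.37 5410 lowest [0.3731 0.2762 0.1186] median [0.3701 0.2815 0.1434]
wrist 0.38 4982 lowest [0.3768 0.2759 0.1186] median [0.3797 0.2814 0.1438]
wrist 0.39 2187 lowest [0.3921 0.2759 0.1187] median [0.3887 0.2788 0.1247]
wri
[... 1276 characters left out ...]
122]], [[0.323, 0.269, 0.131]]]
scene 0.26 152 lowest [0.2631 0.3063 0.1483] median [0.2603 0.308  0.1506]
scene 0.27 85 lowest [0.2714 0.3309 0.1398] median [0.2703 0.3254 0.1507]
scene 0.28 94 lowest [0.2835 0.3378 0.1235] median [0.2806 0.325  0.15  ]
scene 0.29 323 lowest [0.2945 0.3404 0.1128] median [0.2937 0.3119 0.127 ]
scene 0.3 433 lowest [0.2958 0.326  0.112 ] median [0.2986 0.305  0.1317]
scene 0.31 524 lowest [0.3099 0.3342 0.1292] median [0.3086 0.3028 0.1457]
scene 0.32 119 lowest [0.3195 0.2999 0.0065] median [0.318  0.3091 0.1321]
scene 0.33 35 lowest [0.3329 0.34   0.124 ] median [0.3323 0.3327 0.1279]
scene 0.34 1 lowest [0.3353 0.2715 0.1328] median [0.3353 0.2715 0.1328]
```

View pics/s6.png

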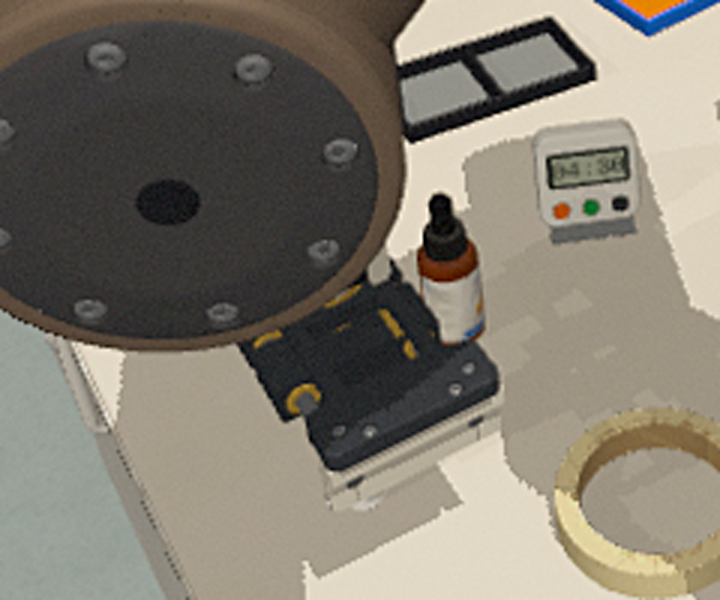

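Through the gap between the shut fingers the wrist depth shows the cap top at z 0.048. The finger ends are at about z 0.049 and the body bottom near 0.115. So the real fingertips are about 35 mm higher than the reported TCP, and they shut above the cap. I open and go 35 mm lower, in steps with a force check.

```bash
python3 -m crank '[[[0,0,0],[0,0,0],0],[[0,0,0],[0,0,0],0],[[0,0,0],[0,0,0],0],[[0,0,0],[0,0,0],0],[[0,0,0],[0,0,0],0],[[0,0,0],[0,0,0],0],[[0,-0.0006,-0.01],[0,0,0],0],[[0,0,-0.01],[0,0,0],0],[[0,0,0],[0,0,0],0]]'; python3 -m crank '[[[0,0,-0.007],[0,0,0],0],[[0,0,-0.008],[0,0,0],0],[[0,0,0],[0,0,0],0]]'; python3 -m crank '[[[0,0,0],[0,0,0],-1],[[0,0,0],[0,0,0],-1],[[0,0,0],[0,0,0],-1],[[0,0,0],[0,0,0],-1],[[0,0,0],[0,0,0],-1],[[0,0,0],[0,0,0],-1],[[0,0,0],[0,0,0],-1]]'
```

```text
clock: 6.6
tool_pos: [0.3276, 0.3043, -0.0088]
orientation: [179.9, -0.2, -89.9]
force: [0.2, -0.7, 0.6]
opening: 0.0437
gripper_force: 0.0
clock: 6.9
tool_pos: [0.3278, 0.3048, -0.0233]
orientation: [180.0, -0.1, -89.9]
force: [-0.4, 0.2, 0.3]
opening: 0.0442
gripper_force: 0.0
clock: 7.6
tool_pos: [0.3283, 0.3058, -0.0219]
orientation: [-180.0, 0.0, -89.8]
force: [-0.5, 0.5, 4.5]
opening: 0.0216
gripper_force: 30.0
```

```bash
python3 -m crank '[[[0,0,0.022],[0,0,0],-1],[[0,0,0.04],[0,0,0],-1],[[0,0,0.04],[0,0,0],-1],[[0,0,0.04],[0,0,0],-1],[[0,0,0],[0,0,0],-1]]' && python3 -m crank '[[[0.0292,-0.0368,0],[0,0,0],-1],[[0.0292,-0.0368,0],[0,0,0],-1],[[0.0292,-0.0368,0],[0,0,0],-1],[[0.0292,-0.0368,0],[0,0,0],-1],[[0.0292,-0.0368,0],[0,0,0],-1],[[0.0292,-0.0368,0],[0,0,0],-1],[[0.0292,-0.0368,0],[0,0,0],-1],[[0.0292,-0.0368,0],[0,0,0],-1],[[0.0292,-0.0368,0],[0,0,0],-1],[[0.0289,-0.0372,0],[0,0,0],-1],[[0,0,0],[0,0,0],-1],[[0,0,0],[0,0,0],-1]]'; python3 look.py wrist .62 -.0626 .03 .08 .15 w7.png
```

```text
clock: 8.1
tool_pos: [0.33, 0.3085, 0.1251]
orientation: [-179.7, 0.5, -89.8]
force: [0.4, 0.0, -1.1]
opening: 0.0216
gripper_force: 30.0
clock: 9.3
tool_pos: [0.6195, -0.0641, 0.1184]
orientation: [179.9, -0.0, -90.0]
force: [-0.3, 0.6, -0.4]
opening: 0.0217
gripper_force: 30.0
t 9.3 tcp [ 0.6195 -0.0641  0.1184] rpy [179.9  -0.  -90. ] n 365 topz 0.2605 bench 0.0005
circ [ 0.6194 -0.0619  0.0126] lo [ 0.6054 -0.0751  0.1404] hi [ 0.6337 -0.065   0.15  ]
```

Run:
```python
from h import *; from plant import ctrl,imaging
M=imaging.camera_model("wrist");o=ctrl.get_obs();im,d=imaging.snapshot("wrist");P,C,uv=cloud(im,d,M);t=o["tool_pos"];print(t)
s=(abs(P[:,0]-t[0])<.06)&(abs(P[:,1]-t[1])<.03)&(P[:,2]>t[2])&(P[:,2]<t[2]+.07)
q=P[s]-t
for x in np.arange(-.036,.037,.004):
    b=q[abs(q[:,0]-x)<.002]
    if len(b): i=b[:,2].argmin();print(round(x,3),len(b),b[i].round(4),b[:,1].min().round(4),b[:,1].max().round(4))
cv2.imwrite("pics/w8.png",im[200:400,200:440])
```

```text
[ 0.61919496 -0.06326004  0.11882258]
-0.028 11 [-0.0263 -0.0106  0.0336] -0.0108 -0.0103
-0.024 117 [-0.025  -0.0104  0.0331] -0.0113 -0.0097
-0.02 323 [-0.022  -0.0101  0.0324] -0.0113 -0.0095
-0.016 471 [-0.0141 -0.0091  0.0293] -0.0112 -0.003
-0.012 567 [-0.0103 -0.003   0.024 ] -0.0101 0.0096
-0.008 435 [-0.0075 -0.0069  0.0221] -0.0091 0.002
-0.004 529 [-0.0041 -0.0092  0.0225] -0.0109 -0.0029
-0.0 561 [ 0.0007 -0.0098  0.0227] -0.0111 -0.0052
0.004 533 [ 0.0036 -0.0095  0.0232] -0.0109 -0.0026
0.008 426 [ 0.006  -0.008   0.0221] -0.0089 0.0022
0.012 563 [ 0.0103 -0.0027  0.0254] -0.0098 0.01
0.016 473 [ 0.0142 -0.0091  0.0291] -0.0114 -0.0025
0.02 342 [ 0.0217 -0.0097  0.0317] -0.0112 -0.009
0.024 120 [ 0.0243 -0.0101  0.0325] -0.0112 -0.0097
0.028 12 [ 0.0263 -0.0108  0.0339] -0.0108 -0.0096
```

View pics/w8.png

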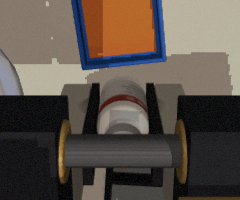

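The vial is held upright at crop (123,110), foot 22 mm above the reported TCP, with pad ends 2–6 mm above the foot. So I'll open only a little inside the bay.

```bash
python3 -m crank '[[[0.001,0,-0.04],[0,0,0],-1],[[0,0,-0.04],[0,0,0],-1],[[0,0,-0.04],[0,0,0],-1],[[0,0,0],[0,0,0],-1],[[0,0,-0.01],[0,0,0],-1],[[0,0,0],[0,0,0],-1]]'; python3 -m crank '[[[0,0,-0.0065],[0,0,0],-1],[[0,0,0],[0,0,0],-1]]'
```

```text
clock: 10.0
tool_pos: [0.6215, -0.0621, -0.0092]
orientation: [-179.9, 0.0, -89.8]
force: [0.3, 0.5, 0.0]
opening: 0.0212
gripper_force: 30.0
clock: 10.2
tool_pos: [0.6213, -0.0626, -0.0159]
orientation: [-179.9, 0.0, -89.8]
force: [-0.2, 0.1, 0.3]
opening: 0.0212
gripper_force: 30.0
```

```bash
python3 -m crank '[[[0,0,-0.0025],[0,0,0],-1],[[0,0,0],[0,0,0],-1],[[0,0,0],[0,0,0],-0.36],[[0,0,0],[0,0,0],-0.36],[[0,0,0],[0,0,0],-0.36]]'; python3 -m crank '[[[0,0,0.015],[0,0,0],-0.36],[[0,0,0.03],[0,0,0],-0.36],[[0,0,0.04],[0,0,0],0],[[0,0,0.04],[0,0,0],0],[[0,0,0],[0,0,0],0]]'; python3 look.py top .621 -.063 .03 .015 .06
```

```text
clock: 10.7
tool_pos: [0.6209, -0.0629, -0.0191]
orientation: [-180.0, -0.0, -89.9]
force: [-0.4, 0.2, -0.2]
opening: 0.0278
gripper_force: 0.0
clock: 11.2
tool_pos: [0.6248, -0.0627, 0.1124]
orientation: [-179.4, 0.0, -89.8]
force: [0.9, 0.3, 0.5]
opening: 0.0426
gripper_force: 0.0
t 11.2 tcp [ 0.6248 -0.0627  0.1124] rpy [-179.4    0.   -89.8] n 0 topz 0.5846 bench -0.0008
```

```bash
python3 -m crank '[[[-0.0258,-0.0213,0],[0,0,0],0],[[-0.0258,-0.0213,0],[0,0,0],0],[[-0.0258,-0.0213,0],[0,0,0],0],[[-0.0258,-0.0213,0],[0,0,0],0],[[-0.0258,-0.0213,0],[0,0,0],0],[[-0.0258,-0.0213,0],[0,0,0],0],[[-0.0258,-0.0213,0],[0,0,0],0],[[-0.0258,-0.0213,0],[0,0,0],0],[[-0.0258,-0.0213,0],[0,0,0],0],[[0,0,0],[0,0,0],0],[[0,0,0],[0,0,0],0],[[0,0,0],[0,0,0],0]]'; python3 look.py wrist .3886 -.2547; for c in top scene; do python3 look.py $c .621 -.063 .025 .015 .035 t9$c.png;done
```

```text
clock: 12.45
tool_pos: [0.389, -0.2544, 0.1056]
orientation: [180.0, 0.0, -89.8]
force: [-0.1, 1.0, 0.2]
opening: 0.0434
gripper_force: 0.0
t 12.45 tcp [ 0.389  -0.2544  0.1056] rpy [180.    0.  -89.8] n 445 topz 0.2478 bench 0.0004
circ [ 0.3883 -0.2554  0.0098] lo [ 0.3774 -0.266   0.0101] hi [ 0.3994 -0.2481  0.0349]
t 12.5 tcp [ 0.3891 -0.2542  0.1056] rpy [180.    0.  -89.8] n 38 topz 0.0522 bench -0.001
circ [ 0.6209 -0.063   0.0099] lo [ 0.6099 -0.0735  0.0153] hi [ 0.6298 -0.0521  0.0348]
t 12.55 tcp [ 0.3892 -0.2541  0.1056] rpy [180.    0.  -89.8] n 77 topz 0.054 bench 0.0016
circ [ 0.6211 -0.0626  0.0104] lo [ 0.6087 -0.069   0.0155] hi [ 0.6272 -0.0514  0.035 ]
```

```bash
python3 -m crank '[[[-0.0006,-0.0006,-0.04],[0,0,0],0],[[0,0,-0.04],[0,0,0],0],[[0,0,-0.03],[0,0,0],0],[[0,0,-0.0116],[0,0,0],0],[[0,0,0],[0,0,0],0],[[0,0,0],[0,0,0],-1],[[0,0,0],[0,0,0],-1],[[0,0,0],[0,0,0],-1],[[0,0,0],[0,0,0],-1],[[0,0,0],[0,0,0],-1],[[0,0,0],[0,0,0],-1],[[0,0,0],[0,0,0],-1]]'
```

```text
clock: 13.8
tool_pos: [0.3889, -0.2553, -0.0149]
orientation: [-179.9, -0.0, -89.8]
force: [-0.6, 1.3, 6.6]
opening: 0.0213
gripper_force: 30.0
```

```bash
python3 -m crank '[[[0,0,0.02],[0,0,0],-1],[[0,0,0.04],[0,0,0],-1],[[0,0,0.04],[0,0,0],-1],[[0.0266,0.0139,0.02],[0,0,0],-1],[[0.0266,0.0139,0],[0,0,0],-1],[[0.0266,0.0139,0],[0,0,0],-1],[[0.0266,0.0139,0],[0,0,0],-1],[[0.0266,0.0139,0],[0,0,0],-1],[[0.0266,0.0139,0],[0,0,0],-1],[[0.0266,0.0139,0],[0,0,0],-1],[[0.0266,0.0139,0],[0,0,0],-1],[[0.0262,0.0138,0],[0,0,0],-1]]'; python3 -m crank '[[[0,0,0],[0,0,0],-1],[[0,0,0],[0,0,0],-1],[[0,0,0],[0,0,0],-1]]'; python3 look.py wrist .628 -.1303 .03 .08 .125
```

```text
clock: 15.0
tool_pos: [0.6279, -0.1295, 0.1043]
orientation: [180.0, 0.0, -89.9]
force: [1.1, 0.1, 0.6]
opening: 0.0211
gripper_force: 30.0
clock: 15.3
tool_pos: [0.6262, -0.1304, 0.1041]
orientation: [180.0, 0.0, -89.9]
force: [-0.4, -0.2, 0.3]
opening: 0.021
gripper_force: 30.0
t 15.3 tcp [ 0.6262 -0.1304  0.1041] rpy [180.    0.  -89.9] n 160 topz 0.2464 bench 0.0005
circ [ 0.6261 -0.1297  0.0111] lo [ 0.6155 -0.1411  0.1192] hi [ 0.6368 -0.1327  0.1249]
```

```bash
python3 -m crank '[[[0.0015,0,-0.04],[0,0,0],-1],[[0,0,-0.04],[0,0,0],-1],[[0,0,-0.025],[0,0,0],-1],[[0,0,0],[0,0,0],-1],[[0,0,-0.0105],[0,0,0],-1],[[0,0,0],[0,0,0],-1],[[0,0,0],[0,0,0],-1]]'; python3 -m crank '[[[0,0,0],[0,0,0],-0.36],[[0,0,0],[0,0,0],-0.36],[[0,0,0],[0,0,0],-0.36]]'; python3 -m crank '[[[0,0,0.015],[0,0,0],-0.36],[[0,0,0.03],[0,0,0],-0.36],[[0,0,0.04],[0,0,0],0.2],[[0,0,0.035],[0,0,0],0.4],[[0,0,0],[0,0,0],0.4],[[0,0,0],[0,0,0],0.4]]'
```

```text
clock: 16.05
tool_pos: [0.6293, -0.1302, -0.0099]
orientation: [-179.9, 0.0, -89.8]
force: [-0.6, -1.3, 0.2]
opening: 0.0212
gripper_force: 30.0
clock: 16.35
tool_pos: [0.629, -0.1301, -0.0106]
orientation: [-179.9, 0.0, -89.8]
force: [0.8, 0.1, 0.4]
opening: 0.0278
gripper_force: 0.0
clock: 16.95
tool_pos: [0.6293, -0.13, 0.111]
orientation: [-179.8, 0.0, -89.8]
force: [-0.8, 0.5, -1.6]
opening: 0.0543
gripper_force: 0.0
```

```bash
python3 -m crank '[[[-0.029,0.0161,0],[0,0,0],0.4],[[-0.029,0.0161,0],[0,0,0],0.4],[[-0.029,0.0161,0],[0,0,0],0.4],[[-0.029,0.0161,0],[0,0,0],0.4],[[-0.029,0.0161,0],[0,0,0],0.4],[[-0.029,0.0161,0],[0,0,0],0.4],[[0,0,0],[0,0,0],0.4],[[0,0,0],[0,0,0],0.4],[[0,0,0],[0,0,0],0.4]]'; python3 look.py wrist .4548 -.0333 .035 .002 .01; python3 look.py wrist .4548 -.0333 .035 .025 .03;python3 look.py wrist .4548 -.0333 .035 .035 .04; python3 look.py wrist .4548 -.0333 .035 .05 .065; python3 look.py top .628 -.13 .025 .015 .035; python3 look.py scene .628 -.13 .025 .015 .035
```

```text
clock: 17.85
tool_pos: [0.455, -0.0336, 0.1087]
orientation: [180.0, -0.0, -89.8]
force: [0.5, -1.2, 0.0]
opening: 0.0612
gripper_force: 0.0
t 17.85 tcp [ 0.455  -0.0336  0.1087] rpy [180.   -0.  -89.8] n 299 topz 0.2508 bench 0.0005
circ [ 0.4547 -0.0349  0.0194] lo [ 0.4225 -0.067   0.002 ] hi [ 0.4882 -0.0017  0.0099]
t 17.9 tcp [ 0.4551 -0.0337  0.1085] rpy [180.   -0.  -89.9] n 177 topz 0.2507 bench 0.0005
circ [ 0.4545 -0.0326  0.0166] lo [ 0.4379 -0.05    0.025 ] hi [ 0.4713 -0.0264  0.03  ]
t 17.95 tcp [ 0.4551 -0.0338  0.1085] rpy [180.   -0.  -89.9] n 471 topz 0.2508 bench 0.0005
circ [ 0.4545 -0.0323  0.0124] lo [ 0.4399 -0.0481  0.035 ] hi [ 0.4692 -0.0221  0.04  ]
t 18.0 tcp [ 0.4549 -0.0339  0.1084] rpy [180.   -0.  -89.9] n 444 topz 0.2508 bench 0.0005
circ [ 0.4544 -0.0336  0.0081] lo [ 0.4451 -0.0424  0.0502] hi [ 0.4634 -0.0246  0.0643]
t 18.05 tcp [ 0.4549 -0.0339  0.1084] rpy [180.   -0.  -89.9] n 37 topz 0.0528 bench -0.0009
circ [ 0.6291 -0.1302  0.0099] lo [ 0.6182 -0.1394  0.0178] hi [ 0.6392 -0.1193  0.0346]
t 18.1 tcp [ 0.4548 -0.0339  0.1084] rpy [180.   -0.  -89.9] n 66 topz 0.0388 bench 0.0015
circ [ 0.6293 -0.1295  0.0098] lo [ 0.6168 -0.1362  0.015 ] hi [ 0.6322 -0.1178  0.0349]
```

```bash
python3 -m crank '[[[-0.0004,0.002,-0.04],[0,0,0],0.4],[[0,0,-0.04],[0,0,0],0.4],[[0,0,-0.028],[0,0,0],0.4],[[0,0,0],[0,0,0],0.2],[[0,0,0],[0,0,0],-1],[[0,0,0],[0,0,0],-1],[[0,0,0],[0,0,0],-1],[[0,0,0],[0,0,0],-1],[[0,0,0],[0,0,0],-1],[[0,0,0],[0,0,0],-1],[[0,0,0],[0,0,0],-1]]'; python3 -m crank '[[[0,0,0],[0,0,0],-1],[[0,0,0],[0,0,0],-1],[[0,0,0.005],[0,0,0],-1],[[0,0,0.005],[0,0,0],-1],[[0,0,0.01],[0,0,0],-1],[[0,0,0],[0,0,0],-1]]'; python3 look.py wrist .4548 -.0333 .035 .003 .045 w10.png
```

```text
clock: 19.25
tool_pos: [0.4552, -0.0312, 0.0019]
orientation: [-179.9, 0.0, -89.8]
force: [-0.6, 0.8, 8.5]
opening: 0.0284
gripper_force: 30.2
clock: 19.85
tool_pos: [0.4551, -0.0313, 0.0222]
orientation: [-179.9, 0.0, -89.8]
force: [0.6, 1.0, -0.5]
opening: 0.0285
gripper_force: 29.3
t 19.85 tcp [ 0.4551 -0.0313  0.0222] rpy [-179.9    0.   -89.8] n 1852 topz 0.1643 bench 0.0005
circ [ 0.4552 -0.0331  0.019 ] lo [ 0.4345 -0.054   0.0214] hi [ 0.4765 -0.0167  0.045 ]
```

```bash
python3 -c "
import cv2
cv2.imwrite('pics/w10c.png',cv2.imread('pics/w10.png')[180:400,160:480])"
```

```text
(no output)
```

View pics/w10c.png

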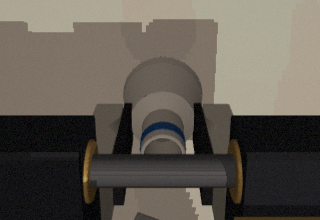

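The cone is held upright at crop (163,110), foot at about 21 mm. Next I lift and go to the far (+y) black bay.

```bash
python3 -m crank '[[[0,0,0.03],[0,0,0],-1],[[0,0,0.04],[0,0,0],-1],[[0.0241,0.0266,0.01],[0,0,0],-1],[[0.0241,0.0266,0],[0,0,0],-1],[[0.0241,0.0266,0],[0,0,0],-1],[[0.0241,0.0266,0],[0,0,0],-1],[[0.0241,0.0266,0],[0,0,0],-1],[[0.0243,0.0263,0],[0,0,0],-1],[[0,0,0],[0,0,0],-1],[[0,0,0],[0,0,0],-1]]'; python3 -m crank '[[[0,0,0],[0,0,0],-1],[[0,0,0],[0,0,0],-1]]'; python3 look.py wrist .6 .1264 .04 .07 .12
```

```text
clock: 20.9
tool_pos: [0.5987, 0.1281, 0.0997]
orientation: [179.9, -0.0, -89.8]
force: [-0.1, -0.2, -0.3]
opening: 0.0286
gripper_force: 29.3
clock: 21.1
tool_pos: [0.5984, 0.1271, 0.1008]
orientation: [180.0, -0.0, -89.9]
force: [-0.2, -0.5, -0.8]
opening: 0.0286
gripper_force: 29.3
t 21.1 tcp [0.5984 0.1271 0.1008] rpy [180.   -0.  -89.9] n 1513 topz 0.2429 bench 0.0005
circ [0.5984 0.1256 0.0197] lo [0.5777 0.1042 0.1005] hi [0.6197 0.127  0.12  ]
```

```bash
python3 -m crank '[[[0.001,0.0005,-0.04],[0,0,0],-1],[[0,0,-0.04],[0,0,0],-1],[[0,0,0],[0,0,0],-1],[[0,0,-0.013],[0,0,0],-1],[[0,0,0],[0,0,0],-1],[[0,0,-0.0035],[0,0,0],-1],[[0,0,0],[0,0,0],-1]]'; python3 -m crank '[[[0,0,0],[0,0,0],0],[[0,0,0],[0,0,0],0],[[0,0,0],[0,0,0],0],[[0,0,0],[0,0,0],0.2],[[0,0,0.015],[0,0,0],0.2],[[0,0,0.03],[0,0,0],0.2],[[0,0,0.04],[0,0,0],0.2],[[0,0,0.02],[0,0,0],0.2],[[0,0,0],[0,0,0],0.2]]'
```

```text
clock: 21.85
tool_pos: [0.6005, 0.1285, 0.0052]
orientation: [-179.9, 0.0, -89.8]
force: [0.0, -0.2, -0.6]
opening: 0.0284
gripper_force: 29.3
clock: 22.75
tool_pos: [0.6022, 0.1292, 0.1132]
orientation: [-179.7, 0.1, -89.8]
force: [-0.5, 0.4, -0.4]
opening: 0.0523
gripper_force: 0.0
```

```bash
python3 -m crank '[[[-0.022,-0.0334,0],[0,0,0],0.2],[[-0.022,-0.0334,0],[0,0,0],0.2],[[-0.022,-0.0334,0],[0,0,0],0.2],[[-0.022,-0.0334,0],[0,0,0],0.2],[[-0.022,-0.0334,0],[0,0,0],0.2],[[-0.022,-0.0334,0],[0,0,0],0.2],[[-0.022,-0.0334,0],[0,0,0],0.2],[[-0.022,-0.0334,0],[0,0,0],0.2],[[0,0,0],[0,0,0],0.2],[[0,0,0],[0,0,0],0.2],[[0,0,0],[0,0,0],0.2]]'; python3 look.py wrist .4245 -.141 .03 .015 .02; python3 look.py wrist .4245 -.141 .03 .02 .03;python3 look.py wrist .4245 -.141 .03 .038 .06; python3 look.py top .6 .1264 .03 .02 .065; python3 look.py scene .6 .1264 .03 .02 .065
```

```text
clock: 23.85
tool_pos: [0.4243, -0.1387, 0.1091]
orientation: [-180.0, 0.0, -89.8]
force: [-1.1, 0.1, -0.4]
opening: 0.0526
gripper_force: 0.0
t 23.85 tcp [ 0.4243 -0.1387  0.1091] rpy [-180.     0.   -89.8] n 138 topz 0.2511 bench 0.0005
circ [ 0.4247 -0.1415  0.0139] lo [ 0.4105 -0.1563  0.0151] hi [ 0.4387 -0.1338  0.02  ]
t 23.9 tcp [ 0.4244 -0.1385  0.1091] rpy [180.    0.  -89.8] n 436 topz 0.251 bench 0.0005
circ [ 0.4246 -0.142   0.011 ] lo [ 0.4116 -0.155   0.0201] hi [ 0.4378 -0.1321  0.03  ]
t 23.95 tcp [ 0.4244 -0.1383  0.1091] rpy [180.   -0.  -89.8] n 247 topz 0.2511 bench 0.0004
circ [ 0.4246 -0.1424  0.0064] lo [ 0.4176 -0.1494  0.0381] hi [ 0.4318 -0.1353  0.0506]
t 24.0 tcp [ 0.4244 -0.1383  0.1091] rpy [180.   -0.  -89.8] n 170 topz 0.0673 bench -0.0009
circ [0.5985 0.1249 0.0124] lo [0.5832 0.1072 0.0205] hi [0.6164 0.1424 0.0646]
t 24.05 tcp [ 0.4244 -0.1383  0.1091] rpy [180.   -0.  -89.8] n 332 topz 0.0683 bench 0.0015
circ [0.5979 0.1276 0.0119] lo [0.5801 0.1094 0.0201] hi [0.6125 0.1458 0.065 ]
```

```bash
python3 -m crank '[[[0.0003,-0.0015,-0.04],[0,0,0],0.2],[[0,0,-0.04],[0,0,0],0.2],[[0,0,-0.035],[0,0,0],0.2],[[0,0,0],[0,0,0],0],[[0,0,0],[0,0,0],-1],[[0,0,0],[0,0,0],-1],[[0,0,0],[0,0,0],-1],[[0,0,0],[0,0,0],-1],[[0,0,0],[0,0,0],-1],[[0,0,0],[0,0,0],-1],[[0,0,0],[0,0,0],-1]]'; python3 -m crank '[[[0,0,0],[0,0,0],-1],[[0,0,0],[0,0,0],-1],[[0,0,0.005],[0,0,0],-1],[[0,0,0.005],[0,0,0],-1],[[0,0,0.01],[0,0,0],-1],[[0,0,0],[0,0,0],-1]]'; python3 look.py wrist .4246 -.1418 .035 .003 .035 w11.png
```

```text
clock: 25.2
tool_pos: [0.4257, -0.1403, -0.0043]
orientation: [-179.8, 0.0, -89.8]
force: [-1.1, 2.4, 9.4]
opening: 0.0213
gripper_force: 30.3
clock: 25.8
tool_pos: [0.4253, -0.1404, 0.0157]
orientation: [-179.9, 0.0, -89.8]
force: [-0.1, -0.8, -1.3]
opening: 0.0216
gripper_force: 29.3
t 25.8 tcp [ 0.4253 -0.1404  0.0157] rpy [-179.9    0.   -89.8] n 881 topz 0.1578 bench 0.0004
circ [ 0.4252 -0.1415  0.0157] lo [ 0.4087 -0.1585  0.0204] hi [ 0.4418 -0.1413  0.035 ]
```

```bash
python3 -m crank '[[[0,0,0.03],[0,0,0],-1],[[0,0,0.04],[0,0,0],-1],[[0.0213,0.025,0.015],[0,0,0],-1],[[0.0213,0.025,0],[0,0,0],-1],[[0.0213,0.025,0],[0,0,0],-1],[[0.0213,0.025,0],[0,0,0],-1],[[0.0213,0.025,0],[0,0,0],-1],[[0.0213,0.025,0],[0,0,0],-1],[[0.0213,0.025,0],[0,0,0],-1],[[0.0213,0.025,0],[0,0,0],-1],[[0,0,0],[0,0,0],-1],[[0,0,0],[0,0,0],-1]]'; python3 -m crank '[[[0,0,0],[0,0,0],-1],[[0,0,0],[0,0,0],-1]]'; python3 look.py wrist .5953 .0586 .035 .07 .12
```

```text
clock: 27.05
tool_pos: [0.5942, 0.0599, 0.0983]
orientation: [179.9, -0.0, -89.8]
force: [-0.1, -0.1, -0.6]
opening: 0.0211
gripper_force: 29.3
clock: 27.25
tool_pos: [0.594, 0.0588, 0.0993]
orientation: [180.0, -0.0, -89.9]
force: [0.5, 0.3, -0.2]
opening: 0.0213
gripper_force: 29.3
t 27.25 tcp [0.594  0.0588 0.0993] rpy [180.   -0.  -89.9] n 992 topz 0.2416 bench 0.0005
circ [0.5939 0.0575 0.0154] lo [0.5774 0.0408 0.1045] hi [0.6106 0.0709 0.12  ]
```

```bash
python3 -m crank '[[[0.001,0.001,-0.04],[0,0,0],-1],[[0,0,-0.04],[0,0,0],-1],[[0,0,0],[0,0,0],-1],[[0,0,-0.016],[0,0,0],-1],[[0,0,0],[0,0,0],-1],[[0,0,-0.0045],[0,0,0],-1],[[0,0,0],[0,0,0],-1]]'; python3 -m crank '[[[0,0,0],[0,0,0],0],[[0,0,0],[0,0,0],0],[[0,0,0],[0,0,0],0],[[0,0,0.015],[0,0,0],0.2],[[0,0,0.03],[0,0,0],0.2],[[0,0,0.04],[0,0,0],0.2],[[0,0,0.04],[0,0,0],0.2],[[0,0,0],[0,0,0],0.2]]'
```

```text
clock: 28.0
tool_pos: [0.5961, 0.0606, -0.0002]
orientation: [-179.9, 0.0, -89.9]
force: [-0.1, 0.1, -1.2]
opening: 0.0212
gripper_force: 29.3
clock: 28.8
tool_pos: [0.5994, 0.0615, 0.1303]
orientation: [-179.4, 0.1, -89.8]
force: [-0.8, -0.4, -0.7]
opening: 0.0526
gripper_force: 0.0
```

```bash
python3 -m crank '[[[-0.0274,0.0224,0],[0,0,0],0.2],[[-0.0274,0.0224,0],[0,0,0],0.2],[[-0.0274,0.0224,0],[0,0,0],0.2],[[-0.0274,0.0224,0],[0,0,0],0.2],[[-0.0274,0.0224,0],[0,0,0],0.2],[[-0.0274,0.0224,0],[0,0,0],0.2],[[-0.0274,0.0224,0],[0,0,0],0.2],[[0,0,0],[0,0,0],0.2],[[0,0,0],[0,0,0],0.2],[[0,0,0],[0,0,0],0.2]]'; python3 look.py wrist .404 .215 .03 .02 .055;python3 look.py wrist .404 .215 .03 .07 .12; python3 look.py top .595 .0595 .03 .02 .065; python3 look.py top .76 .24 .06 .03 .16
```

```text
clock: 29.8
tool_pos: [0.4043, 0.2172, 0.1238]
orientation: [-180.0, 0.0, -89.8]
force: [0.6, 0.7, -0.9]
opening: 0.0522
gripper_force: 0.0
t 29.8 tcp [0.4043 0.2172 0.1238] rpy [-180.     0.   -89.8] n 440 topz 0.2657 bench 0.0005
circ [0.4034 0.2157 0.0167] lo [0.3868 0.1986 0.0201] hi [0.4199 0.2143 0.0549]
t 29.85 tcp [0.4044 0.217  0.1237] rpy [-180.    -0.   -89.9] n 1005 topz 0.2658 bench 0.0005
circ [0.4034 0.2145 0.0066] lo [0.3917 0.2041 0.0701] hi [0.4149 0.2237 0.104 ]
t 29.9 tcp [0.4044 0.2168 0.1237] rpy [180.   -0.  -89.9] n 91 topz 0.0548 bench -0.0009
circ [0.5953 0.0586 0.0094] lo [0.5836 0.0459 0.0202] hi [0.6097 0.0719 0.0548]
t 29.95 tcp [0.4044 0.2167 0.1236] rpy [180.   -0.  -89.9] n 869 topz 0.1404 bench -0.0009
circ [0.7716 0.2636 0.0201] lo [0.748  0.2377 0.0301] hi [0.8051 0.2982 0.1404]
```

```bash
python3 -m crank '[[[-0.0006,0,-0.04],[0,0,0],0.2],[[0,0,-0.04],[0,0,0],0.2],[[0,0,-0.02],[0,0,0],0.2],[[0,0,-0.012],[0,0,0],0.2],[[0,0,0],[0,0,0],0.2],[[0,0,0],[0,0,0],-1],[[0,0,0],[0,0,0],-1],[[0,0,0],[0,0,0],-1],[[0,0,0],[0,0,0],-1],[[0,0,0],[0,0,0],-1]]'; python3 -m crank '[[[0,0,0],[0,0,0],-1],[[0,0,0],[0,0,0],-1],[[0,0,0],[0,0,0],-1]]'
```

```text
clock: 31.0
tool_pos: [0.4037, 0.2178, 0.0125]
orientation: [-179.9, 0.1, -89.8]
force: [-0.4, 0.2, 6.7]
opening: 0.0313
gripper_force: 30.0
clock: 31.3
tool_pos: [0.4037, 0.2179, 0.0125]
orientation: [-179.9, 0.1, -89.8]
force: [-0.8, -0.8, 6.9]
opening: 0.0314
gripper_force: 30.0
```

```bash
python3 -m crank '[[[0,0,0.01],[0,0,0],-1],[[0,0,0.03],[0,0,0],-1],[[0,0,0.03],[0,0,0],-1],[[0.0265,0.0071,0],[0,0,7.5],-1],[[0.0265,0.0071,0],[0,0,7.5],-1],[[0.0265,0.0071,0],[0,0,7.5],-1],[[0.0265,0.0071,0],[0,0,7.5],-1],[[0.0265,0.0071,0],[0,0,7.5],-1],[[0.0265,0.0071,0],[0,0,7.5],-1],[[0.0265,0.0071,0],[0,0,7.5],-1],[[0.0265,0.0071,0],[0,0,7.5],-1],[[0,0,0],[0,0,0],-1]]'; python3 -m crank '[[[0,0,0],[0,0,0],-1],[[0,0,0],[0,0,0],-1]]'; python3 look.py wrist .6177 .2731 .03 .05 .11 w12.png; python3 look.py scene .6177 .2731 .03 .05 .11
```

```text
clock: 32.5
tool_pos: [0.6178, 0.2746, 0.0816]
orientation: [-180.0, -0.0, -29.7]
force: [-0.2, -0.8, -0.4]
opening: 0.0311
gripper_force: 30.0
clock: 32.7
tool_pos: [0.6144, 0.2738, 0.0819]
orientation: [180.0, 0.0, -29.9]
force: [-0.2, -0.1, -0.6]
opening: 0.0313
gripper_force: 30.0
t 32.7 tcp [0.6144 0.2738 0.0819] rpy [180.    0.  -29.9] n 1414 topz 0.2242 bench 0.0006
circ [0.6164 0.2731 0.0168] lo [0.6122 0.2561 0.0712] hi [0.6335 0.2852 0.11  ]
t 32.75 tcp [0.6144 0.2739 0.0821] rpy [180.    0.  -29.9] n 319 topz 0.2883 bench 0.0015
circ [0.617  0.272  0.0165] lo [0.5964 0.2555 0.0702] hi [0.621  0.2888 0.11  ]
```

View pics/w12.png

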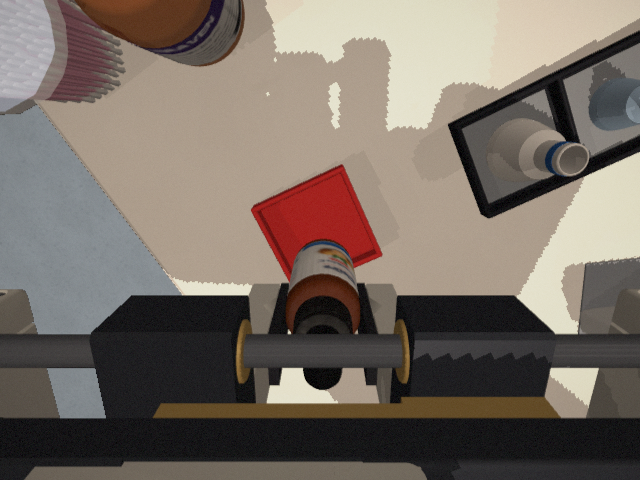

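The bottle is upright at (323,300) over the red tray at (320,222). The tall brown bottle at (190,20) is clear of the gripper.

```bash
python3 -m crank '[[[0.001,0,-0.03],[0,0,0],-1],[[0,0,-0.025],[0,0,0],-1],[[0,0,0],[0,0,0],-1],[[0,0,-0.008],[0,0,0],-1],[[0,0,0],[0,0,0],-1],[[0,0,-0.0035],[0,0,0],-1],[[0,0,0],[0,0,0],-1]]'; python3 -m crank '[[[0,0,0],[0,0,0],-0.1],[[0,0,0],[0,0,0],-0.1],[[0,0,0],[0,0,0],0.1],[[0,0,0],[0,0,0],0.1],[[0,0,0.02],[0,0,0],0.1],[[0,0,0.04],[0,0,0],0.1],[[0,0,0.04],[0,0,0],0.1],[[0,0,0.04],[0,0,0],0.1],[[0,0,0.03],[0,0,0],0.1],[[0,0,0],[0,0,0],0.1]]'; python3 -m crank '[[[-0.03,0.01,0.02],[0,0,0],0.1],[[-0.04,0.02,0.02],[0,0,0],0.1],[[-0.04,0.04,0],[0,0,0],0.1],[[-0.04,0.04,0],[0,0,0],0.1],[[-0.04,0.04,0],[0,0,0],0.1],[[-0.04,0.04,0],[0,0,0],0.1],[[-0.02,0.04,0],[0,0,0],0.1],[[0,0.04,0],[0,0,0],0.1],[[0,0,0],[0,0,0],0.1],[[0,0,0],[0,0,0],0.1],[[0,0,0],[0,0,0],0.1]]'
for c in top scene; do python3 look.py $c .6177 .2731 .03 .02 .055 end$c.png;done; python3 look.py top .628 -.13 .025 .015 .06; python3 -c "
import cv2,numpy as np
a=cv2.imread('pics/endscene.png')[130:400,100:500];b=cv2.imread('pics/endtop.png')[160:320,170:500]
cv2.imwrite('pics/end.png',np.vstack([cv2.resize(a,(480,324)),cv2.resize(b,(480,233))]))"
```

```text
clock: 33.5
tool_pos: [0.6165, 0.2744, 0.0158]
orientation: [-180.0, -0.0, -29.8]
force: [0.4, -0.0, -1.0]
opening: 0.0316
gripper_force: 30.0
clock: 34.5
tool_pos: [0.6188, 0.2754, 0.1913]
orientation: [-179.6, -0.3, -29.8]
force: [-0.4, -0.2, -0.3]
opening: 0.048
gripper_force: 0.0
clock: 35.6
tool_pos: [0.3849, 0.5249, 0.2249]
orientation: [180.0, -0.0, -29.9]
force: [-0.6, -0.2, -0.2]
opening: 0.0481
gripper_force: 0.0
t 35.6 tcp [0.3849 0.5249 0.2249] rpy [180.   -0.  -29.9] n 73 topz 0.105 bench -0.0009
circ [0.6188 0.2724 0.0167] lo [0.6015 0.2549 0.0217] hi [0.6306 0.2807 0.0544]
t 35.65 tcp [0.3851 0.5247 0.2252] rpy [180.   -0.  -29.9] n 277 topz 0.1061 bench 0.0015
circ [0.6193 0.2724 0.0167] lo [0.599  0.2561 0.0203] hi [0.6247 0.2893 0.0549]
t 35.7 tcp [0.3852 0.5246 0.2255] rpy [-180.     0.   -29.9] n 86 topz 0.0529 bench -0.0009
circ [ 0.6274 -0.1292  0.0074] lo [ 0.6183 -0.1395  0.016 ] hi [ 0.6403 -0.1194  0.0529]
```

View pics/end.png

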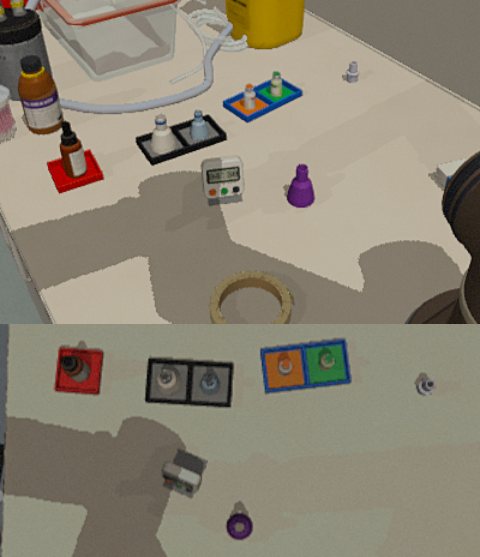

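The final picture shows all five parts upright: bottle in red (72,165), cones in black (162,135) and (200,128), vials in blue on matching mats (250,97) and (277,85). The timer, reducer and purple cone look untouched.

```bash
python3 -c "
from plant import close_job
print(close_job())"
```

```text
the job is handed in; nothing more can be done
None
```

The job is handed in: by the final pictures all five parts stand upright in their right bays, and the timer, the hose reducer and the purple cone look untouched; it took about 36 s of the 120 s.

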